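# Charge the tile press and hold its valve half open

## Robot

A 6-joint arm with a two-finger parallel gripper is mounted at the origin on the work surface. World frame = base frame: x ahead of the robot, y to its left, z up, the work surface at z = 0. Lengths are in m, angles in rad, forces in N, time in s.
With the tool pointing down it reaches from about 0.3 to 0.875 m from the base axis. Payload 6.4 kg.
Tool frame: the origin (TCP) lies midway between the tips of the shut fingers; the grasp point (between the pads) lies 19 mm behind it; z points along the fingers, y is the line along which they close (so a half turn about z gives the same grasp; the last joint's range is limited). The gripper opens to 88 mm and grips with 3 to 60 N. Pads are 18 mm wide; open, the fingers measure 123 mm over their backs; the gripper's body (75 mm by 187 mm) begins 45 mm behind the grasp point.
Start: joints at [0.96, 0.181, 1.607, -0, 1.354, -0.206], TCP at [0.226, 0.529, 0.239] pointing down, gripper open.
Joint ranges: [-2.99, 2.99], [-0.89, 2.07], [0.3, 2.58], [-1.14, 4.28], [0, 2.63], [-3.12, 3.12]. Speed limits (rad/s): [2.57, 2.57, 3.01, 3.14, 3.14, 3.14].

## Interface

Orientations are given as a unit quaternion [w, x, y, z].
In Python, from cell import bot, read_camera, camera_info gives the robot as it stands.
- The arm moves only by the tool servo_tool, never from a script. Its argument "plan" is a list of rows, each an object of numbers: "x", "y", "z": the shift along the tool's x, y, z in m; "spin": the turn about the tool's z in degrees. A call has 1 to 8 rows; each row is the pose to reach, as a shift and turn from the pose commanded when the call began, along the tool's axes at that moment; what a row does not reach only later rows make up. A row lasts 1/8 s, in which the tool goes at most 62.5 mm and 10.7 degrees, less where a joint would pass 70% of its speed; a pose out of reach is approached as far as the arm can. A call with a gripper value outside its range is refused whole. "fingers" is the finger opening in m, from 0 to 0.0881, set as the call begins (left out, the last holds). The fingers move at their own pace and stop on an object; "force" is the grip in N (left out, the last holds). Time passes only in rows, so rows that repeat a pose let the fingers close. It gives the time, the measured TCP pose, the force, the opening and the grip force at its end, in the units of the state.
- bot.state(): the state, without advancing time (a new reading comes with each control period).
- read_camera(name): name is "scene" or "top" or "wrist"; returns (picture, depth): 420x560x3 uint8, red, green, blue; 420x560 float32, m along the optical axis (not along the pixel's ray), 0 where there is no reading.
- camera_info(name): a dict with "fovy" (degrees; the focal length in pixels is half the picture's height over the tangent of half this angle, whatever the lens; pixels are square), "cx", "cy" (the principal point, pixels), "k1" (the pictures are not rectified: a ray, as slopes to the right and down, at radius r is drawn at 1 + k1 r^2 times it, then the intrinsics apply), "position" and "attitude" of the camera in the world. Camera axes: x right, y down, z forward; pixel columns grow to the right and rows downward; lengths in m; the calibration is good to about 2 mm. A picture is of the moment at which its call begins: read the wrist's pose just before it. camera_info takes no time and is no camera call; for the wrist camera it gives the pose at the moment of the call.
- bot.close_job(): hands the job in; it is judged then, once.
The state is a dict: "t": time; "joint_positions": joint angles; "qd": joint speeds; "joint_efforts": joint torques, N m; "tool_pos": TCP position; "tcp_rot": TCP orientation; "wrist_force": force on the tool from outside, world axes, zero at the start; "wrist_torque": the same for the moment, N m; "finger_gap": finger opening in m; "grasp_force": force on a finger pad.
Only numpy, scipy, OpenCV 4.12 (cv2) and the standard library are available. Lean on these libraries where they do the work, as an engineer would, in place of code of your own. Each camera call takes 0.05 s, during which the arm holds its last target. There are 200 camera calls.

## Task

Charge the tile press: work the long sprung lever of the hand pump through three full strokes, right down and all the way back up each time. Then, with the lever left up, push the mushroom-headed plunger of the press's valve half way down, about 15 mm, so that the gauge needle stands at the middle mark, never near the bottom of its travel, where the pressure would dump, and finish while the fingers are still holding it there. Leave the mug, the bowl and the jar standing where they are.

Things in the scene. Friction and masses are not known exactly. Their poses are not given: they have to be found in the camera images.
- pump: hand pump fixed to the table, left or right of the press, turned up to 0.35 rad: dark base plate 270 x 110 x 12 mm, grey tank 160 x 90 mm (top 62 mm above the table) and one long lever. Origin: centre of the base plate's underside. x runs level from the handle end (-x, towards the robot) to the hinge end (+x), z up.
- lever_hinge (a point): centre of the lever's hinge, 90 mm along the pump's x and 115 mm above the table; the hinge axis is level, along the pump's y. Fixed to the pump, same axes.
- pump_lever (a joint): lever angle (rad): 0 = fully up, as its spring holds it (rising 0.45 rad above level from hinge to handle), 0.6 = fully down on its stop (0.15 rad below level). Damped: 5 N at the handle starts it, about 9 N holds it down, and it comes back up by itself within 1 s when let go.
- lever_grip (a point): where to push: centre line of the flat top face of the black rubber handle, 205 mm from the hinge axis along the lever and 11 mm above the lever's centre line; 214 mm above the table when up, 95 mm when down. Handle: bar 105 mm long, 36 wide, 22 thick, ending 35 mm beyond this point. Axes turn with the lever: x along it to the hinge, z out of the top face.
- press: tile press fixed to the table: base plate 290 x 150 mm; in front (-x) a grey valve block (70 x 70 mm, 80 high) with the plunger standing on it at the press's x = -80 mm, y = 0; behind, at x = +80 mm, a frame 60 mm in x, 150 in y, 200 high, with a round gauge face up on it (72 mm across, top 218 mm). Origin on the table, x from plunger to frame, z up; turned up to 0.35 rad.
- plunger (a joint): travel of the valve plunger (m): 0 = up, as its spring holds it, 0.015 = half way, 0.030 = bottomed. The spring takes about 2.3 N to start, 7 N at half travel, 12 N at the bottom; it comes back up when let go.
- plunger_top (a point): centre of the flat top of the plunger's black mushroom head, 44 mm across, 14 mm thick, on an upright 16 mm steel stem; 134 mm above the table when up. It moves straight down with the plunger.
- needle (a joint): angle of the gauge needle (rad), driven by the plunger: 0 with the plunger up, 1.2 at half travel, where it points along the press's -x to the long middle mark, 2.4 when bottomed. To be read, not touched.
- mug: bystander: white mug, 80 mm across, 95 mm high, handle at its +y; origin at the centre of its underside
- bowl: bystander: terracotta bowl, 110 mm across, 60 mm high; origin at the centre of its underside
- jar: bystander: closed clear glass jar with a white lid, 72 mm across, 100 mm high; origin at the centre of its underside

How it is judged:
By the outcome, as a careful person would: the job done as asked, in the order asked, and still so for the second after the job is handed in, while the arm keeps its last pose, push and grip.
It also fails if it takes over 64 s, if anything falls off the work surface, if the arm or the gripper's body presses on something with over 40 N, if the wrist force passes 120 N, or if a joint passes its speed limit or range.

## Working session

There is one attempt and no reset: what is moved stays moved. The work goes in short steps, Python scripts to look and compute and a tool call to move; the robot and the scene stay as the last step left them, time stands still between calls to the robot, and variables do not carry over. Pictures are saved under pics/ and viewed, at most 10 in all, crops included, and the job is handed in when it is done.

Besides the shell and the picture viewer there is one more tool, called after "Call:" as a command line: name --argument value ..., lists and objects as JSON in quotes. servo_tool: Moves the arm, as the interface text tells. Its arguments: {"type":"object","properties":{"plan":{"type":"array","items":{"type":"object","properties":{"x":{"type":"number"},"y":{"type":"number"},"z":{"type":"number"},"spin":{"type":"number"}}}},"fingers":{"type":"number"},"force":{"type":"number"}},"required":["plan"]}

```bash
mkdir -p pics
cat > h.py <<'E'
import numpy as np,cv2
from cell import bot,read_camera,camera_info
from scipy.spatial.transform import Rotation as R
def rot(q): return R.from_quat([q[1],q[2],q[3],q[0]]).as_matrix()
def ray(c,u,v,shape=(420,560)):
    f=shape[0]/2/np.tan(np.radians(c['fovy'])/2)
    K=np.array([[f,0,c['cx']],[0,f,c['cy']],[0,0,1.]])
    p=cv2.undistortPoints(np.array([[[u,v]]],float),K,np.array([c['k1'],0,0,0.]))[0,0]
    A=np.array(c['attitude'],float); M=rot(A) if A.size==4 else A
    return np.array(c['position']),M@np.array([p[0],p[1],1])
def atz(c,u,v,z):
    o,d=ray(c,u,v); return o+d*(z-o[2])/d[2]
def atd(c,u,v,dep):
    o,d=ray(c,u,v); return o+d*dep[int(round(v)),int(round(u))]
E
python3 - <<'E'
from h import *
import pickle
D={}
for n in ['top','scene']:
    c=camera_info(n); p,d=read_camera(n); D[n]=(c,p,d); print(n,c)
    cv2.imwrite(f'pics/{n}.png',p[:,:,::-1])
pickle.dump(D,open('d0.pkl','wb'))
print(bot.state())
E
```

```text
top {'fovy': 43.777178126253936, 'cx': 272.2187922940455, 'cy': 204.50136658891958, 'k1': -0.11946198640491479, 'position': array([ 4.80112460e-01, -1.19082308e-03,  1.59781508e+00]), 'attitude': array([ 0.02902957, -0.70631716,  0.70687399, -0.02454634])}
scene {'fovy': 42.604399415600774, 'cx': 277.95059985370506, 'cy': 197.72498509499354, 'k1': 0.042045594354775805, 'position': array([1.3844648 , 0.98642232, 1.05968513]), 'attitude': array([-0.15023093,  0.3141775 ,  0.8333521 , -0.42924055])}
{'t': 0.1, 'joint_positions': array([ 9.59721303e-01,  1.81481828e-01,  1.60788309e+00, -2.06582611e-05,
        1.35385169e+00, -2.06283162e-01]), 'qd': array([-0.00095983, -0.00355249, -0.0037763 ,  0.00137127, -0.00024966,
        0.00083946]), 'joint_efforts': array([ 5.22860500e-04, -4.34818733e+01, -3.42694509e+01,  7.02990498e-02,
        3.40387621e-02,  2.38259247e-05]), 'tool_pos': array([0.22614414, 0.52812871, 0.23790382]), 'tcp_rot': array([-3.13423481e-04,  2.01014678e-01,  9.79587893e-01, -7.49116798e-04]), 'wrist_force': array([-0.4014352 ,  1.02171426, -0.24355762]), 'wrist_torque': array([-0.0247733 ,  0.004153  ,  0.03155388]), 'grasp_force': 0.0, 'finger_gap': 0.08813774101538524}
```

View pics/top.png

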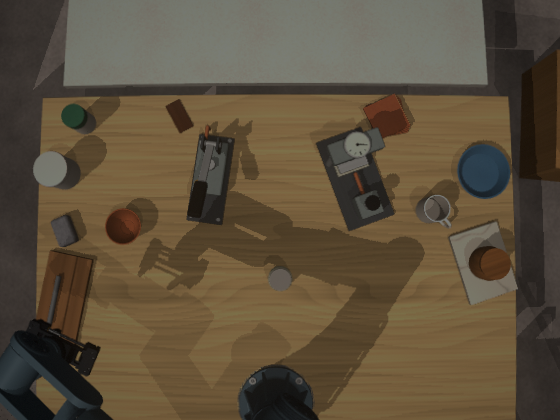

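View pics/scene.png

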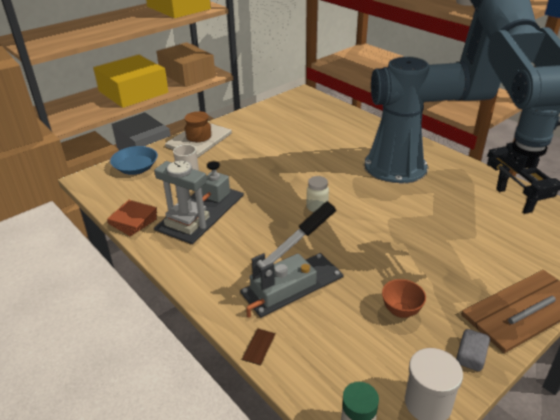

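The top view shows the pump at about (212,180) with its handle at (199,198), and the press at about (355,180) with its plunger head at (373,202). The jar is at (280,278), the bowl at (123,226) and the mug at (437,208). I'll enlarge both views.

Run:
```python
from h import *
import pickle
D=pickle.load(open('d0.pkl','rb'))
t=D['top'][1];s=D['scene'][1]
def cr(p,x0,x1,y0,y1,k): return cv2.resize(np.clip(p[y0:y1,x0:x1]*1.6,0,255).astype('uint8'),None,fx=k,fy=k,interpolation=cv2.INTER_CUBIC)
a=np.hstack([cr(t,175,255,115,235,5),cr(t,310,390+10-10,115,235,5)])
b=np.hstack([cr(s,240,350,190,310,4),cr(s,150,240,140,240,4)[:400].copy() if 0 else cr(s,150,240,140,260,4)])
cv2.imwrite('pics/a.png',a[:,:,::-1]);cv2.imwrite('pics/b.png',b[:,:,::-1]);print(a.shape,b.shape)
```

```text
(600, 800, 3) (480, 800, 3)
```

View pics/a.png

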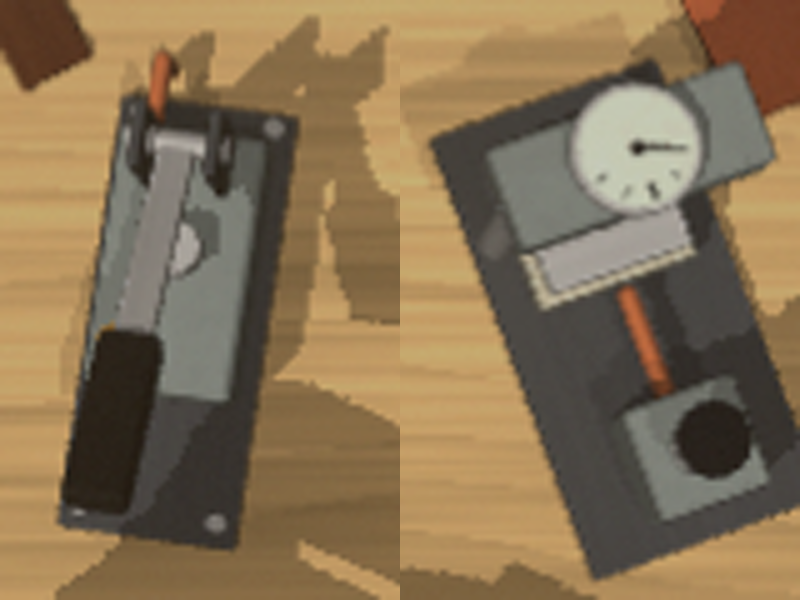

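View pics/b.png

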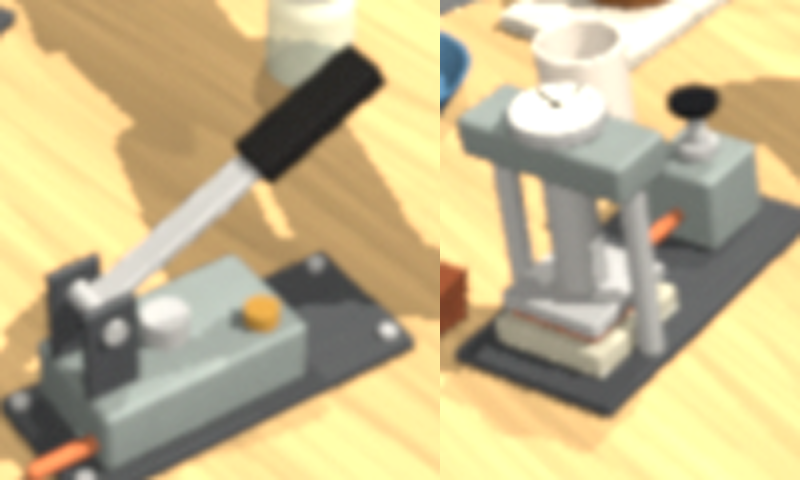

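The crops show these points:
- **Handle:** corners at crop (97,330), (162,332), (130,513) and (62,505).
- **Pump plate:** corners at (125,95), (298,120), (237,548) and (58,525).
- **Plunger head:** at (714,438) in the top crop and (692,102) in the scene crop.
- **Gauge:** hub at (638,147), with the needle at zero.

Run:
```python
from h import *
import pickle
D=pickle.load(open('d0.pkl','rb'))
ct,pt,dt=D['top'];cs,ps,ds=D['scene']
A=lambda X,Y:(175+X/5-.4 if X<400 else 310+(X-400)/5-.4,115+Y/5-.4)
B=lambda X,Y:(240+X/4-.4 if X<440 else 150+(X-440)/4-.4,190+Y/4-.4 if X<440 else 140+Y/4-.4)
def tri(a,b):
    o1,d1=ray(ct,*a);o2,d2=ray(cs,*b)
    s=np.linalg.lstsq(np.c_[d1,-d2],o2-o1,rcond=None)[0]
    p,q=o1+d1*s[0],o2+d2*s[1]; return (p+q)/2,np.linalg.norm(p-q)
np.set_printoptions(precision=4,suppress=True)
print('plate',[atz(ct,*A(*p),.012)[:2] for p in [(125,95),(298,120),(237,548),(58,525)]])
c=np.mean([atz(ct,*A(*p),.012) for p in [(125,95),(298,120),(237,548),(58,525)]],0);print('c',c)
pl=[atz(ct,*A(*p),.012) for p in [(125,95),(298,120),(237,548),(58,525)]]
ax=(pl[0]+pl[1]-pl[2]-pl[3])/2;print(ax,np.arctan2(ax[1],ax[0]))
print('plunger',tri(A(714,438),B(692,100)), atz(ct,*A(714,438),.134), atd(ct,*A(714,438),dt),atd(cs,*B(692,100),ds))
print('gauge',atz(ct,*A(638,147),.218),atd(ct,*A(638,147),dt))
print('pressL',[atz(ct,*A(*p),.012) for p in [(432,140),(597,580)]])
print('handle depth',atd(ct,*A(115,420),dt))
# handle outer end top edge, tri corners: top (62,505),(130,513); scene (350,47),(382,78)
print(tri(A(62,505),B(382,78)),tri(A(130,513),B(350,47)))
print(tri(A(97,330),B(270,180)),tri(A(162,332),B(238,155)))
for X,Y in [(82,480),(95,480),(108,480),(105,420),(115,420),(125,420),(128,360)]: print(X,Y,atd(ct,*A(X,Y),dt))
for n,u,v in [('mug',436,208),('bowl',123,226),('jar',280,278)]: print(n,atz(ct,u,v,.08))
```

```text
plate [array([0.8206, 0.2332]), array([0.8043, 0.1259]), array([0.5406, 0.1615]), array([0.5546, 0.2712])]
c [0.68  0.198 0.012]
[ 0.2648 -0.0368  0.    ] -0.13810404649021835
plunger (array([ 0.5982, -0.2752,  0.1319]), np.float64(0.001400973068472397)) [ 0.5975 -0.2743  0.134 ] [ 0.5974 -0.2742  0.1346] [ 0.605  -0.2655  0.1394]
gauge [ 0.7473 -0.2204  0.218 ] [ 0.7475 -0.2205  0.2174]
pressL [array([ 0.7914, -0.126 ,  0.012 ]), array([ 0.5208, -0.2243,  0.012 ])]
handle depth [0.6014 0.2068 0.212 ]
(array([0.5576, 0.2322, 0.2162]), np.float64(0.005315070502198959)) (array([0.5524, 0.1962, 0.2189]), np.float64(0.0031186715317439327))
(array([0.653 , 0.2232, 0.1782]), np.float64(0.0024166385538567587)) (array([0.6509, 0.1886, 0.1766]), np.float64(0.005454357944618523))
82 480 [0.5684 0.222  0.2257]
95 480 [0.5685 0.2153 0.2242]
108 480 [0.5682 0.2078 0.228 ]
105 420 [0.6016 0.2127 0.2088]
115 420 [0.6014 0.2068 0.212 ]
125 420 [0.6016 0.2019 0.2088]
128 360 [0.6356 0.2028 0.1937]
mug [ 0.5846 -0.4732  0.08  ]
bowl [0.5325 0.4469 0.08  ]
jar [ 0.3825 -0.0139  0.08  ]
```

Call:
servo_tool --plan '[{"x": -0.05, "y": -0.016, "z": -0.03, "spin": -4}, {"x": -0.1, "y": -0.032, "z": -0.04, "spin": -8}, {"x": -0.16, "y": -0.052, "z": -0.04, "spin": -12}, {"x": -0.22, "y": -0.071, "z": -0.04, "spin": -16}, {"x": -0.28, "y": -0.091, "z": -0.04, "spin": -20}, {"x": -0.34, "y": -0.11, "z": -0.04, "spin": -23.2}, {"x": -0.4, "y": -0.13, "z": -0.04, "spin": -23.2}, {"x": -0.461, "y": -0.149, "z": -0.04, "spin": -23.2}]' --fingers 0 --force 20

```text
t: 1.1
tool_pos: [0.5892, 0.2113, 0.2783]
tcp_rot: [-0.0, 0.0, 1.0, 0.0]
wrist_force: [0.2, 0.6, 0.7]
finger_gap: 0.0102
grasp_force: 0.0
```

Call:
servo_tool --plan '[{"z": 0.0}, {"z": 0.0}]'

```text
invalid input at $.plan[0]: expected keys x, y, z, spin
```

Call:
servo_tool --plan '[{"x": 0, "y": 0, "z": 0.045, "spin": 0}, {"x": 0.005, "y": 0.001, "z": 0.07, "spin": 0}, {"x": 0.013, "y": 0.002, "z": 0.095, "spin": 0}, {"x": 0.019, "y": 0.003, "z": 0.12, "spin": 0}, {"x": 0.023, "y": 0.003, "z": 0.14, "spin": 0}, {"x": 0.024, "y": 0.003, "z": 0.16, "spin": 0}, {"x": 0.024, "y": 0.003, "z": 0.175, "spin": 0}, {"x": 0.024, "y": 0.003, "z": 0.175, "spin": 0}]'

```text
t: 2.1
tool_pos: [0.5646, 0.2158, 0.1038]
tcp_rot: [0.0, -0.0, 1.0, -0.0]
wrist_force: [-1.5, -1.2, 7.1]
finger_gap: 0.0004
grasp_force: 4.0
```

Contact with about 7 N on the tool. I'll go on down to the stop in small steps.

Call:
servo_tool --plan '[{"x": 0, "y": 0, "z": 0.004, "spin": 0}, {"x": 0, "y": 0, "z": 0.008, "spin": 0}, {"x": 0, "y": 0, "z": 0.01, "spin": 0}, {"x": 0, "y": 0, "z": 0.01, "spin": 0}]'

```text
t: 2.6
tool_pos: [0.5653, 0.2158, 0.0961]
tcp_rot: [0.001, -0.0, 1.0, -0.0]
wrist_force: [-3.9, -2.7, 14.7]
finger_gap: 0.0006
grasp_force: 7.6
```

Call:
servo_tool --plan '[{"x": 0, "y": 0, "z": 0.003, "spin": 0}, {"x": 0, "y": 0, "z": 0.005, "spin": 0}, {"x": 0, "y": 0, "z": 0.005, "spin": 0}]'

```text
t: 2.98
tool_pos: [0.5656, 0.2158, 0.095]
tcp_rot: [0.002, -0.0, 1.0, -0.0]
wrist_force: [-17.4, -6.7, 40.7]
finger_gap: 0.0006
grasp_force: 21.5
```

Run:
```python
from h import *
c=camera_info('scene'); p,d=read_camera('scene')
cv2.imwrite('pics/down.png',cv2.resize(np.clip(p[140:320,200:380]*1.5,0,255).astype('uint8'),None,fx=3.3,fy=3.3,interpolation=cv2.INTER_CUBIC)[:,:,::-1])
```

```text
(no output)
```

View pics/down.png

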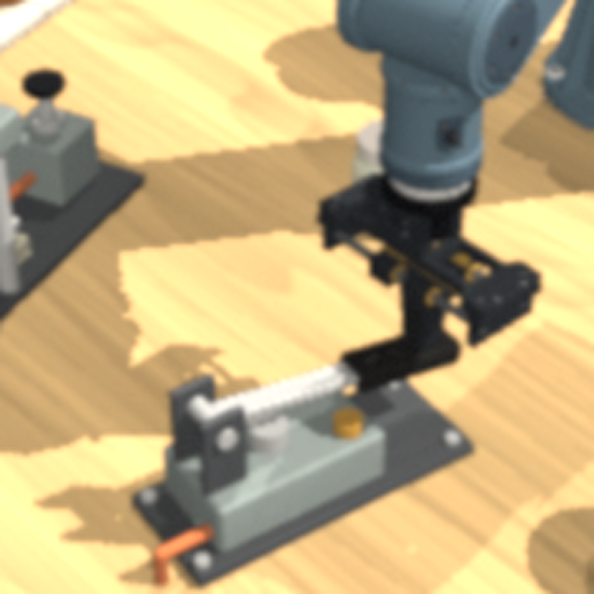

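The lever is on its stop, just below level: the force rose to 40 N without any travel. Next I raise well clear and wait for it to come back up.

Call:
servo_tool --plan '[{"x": 0, "y": 0, "z": -0.02, "spin": 0}, {"x": -0.004, "y": 0, "z": -0.05, "spin": 0}, {"x": -0.014, "y": -0.002, "z": -0.1, "spin": 0}, {"x": -0.024, "y": -0.003, "z": -0.15, "spin": 0}, {"x": -0.024, "y": -0.003, "z": -0.165, "spin": 0}, {"x": -0.024, "y": -0.003, "z": -0.165, "spin": 0}, {"x": -0.024, "y": -0.003, "z": -0.165, "spin": 0}, {"x": -0.024, "y": -0.003, "z": -0.165, "spin": 0}]'

```text
t: 4.03
tool_pos: [0.5869, 0.2129, 0.2513]
tcp_rot: [-0.002, -0.0, 1.0, -0.0]
wrist_force: [0.8, 1.0, -0.4]
finger_gap: 0.0004
grasp_force: 0.0
```

Call:
servo_tool --plan '[{"x": 0, "y": 0, "z": 0, "spin": 0}, {"x": 0, "y": 0, "z": 0, "spin": 0}, {"x": 0, "y": 0, "z": 0, "spin": 0}, {"x": 0, "y": 0, "z": 0, "spin": 0}, {"x": 0, "y": 0, "z": 0, "spin": 0}, {"x": 0, "y": 0, "z": 0, "spin": 0}, {"x": 0, "y": 0, "z": 0, "spin": 0}, {"x": 0, "y": 0, "z": 0, "spin": 0}]'

```text
t: 5.03
tool_pos: [0.5881, 0.213, 0.2537]
tcp_rot: [0.0, -0.0, 1.0, 0.0]
wrist_force: [-0.1, -0.1, 0.7]
finger_gap: 0.0005
grasp_force: 0.0
```

Run:
```python
from h import *
c=camera_info('scene'); p,d=read_camera('scene')
b=np.abs(p.astype(int)-cv2.imread('pics/scene.png')[:,:,::-1]).sum(2)
print(b[225:280,262:305].mean()) # lever bar region vs initial
for u,v in [(290,244),(280,252),(270,260)]: print(p[v,u],cv2.imread('pics/scene.png')[v,u,::-1],atd(c,u,v,d))
```

```text
63.391966173361524
[154 151 146] [144 142 136] [0.69538927 0.20697202 0.16078221]
[148 146 141] [140 138 132] [0.72352745 0.20022879 0.14600621]
[149 147 142] [140 138 134] [0.75103152 0.19281031 0.13046789]
```

The lever is fully up again. Stroke 2.

Call:
servo_tool --plan '[{"x": 0, "y": 0, "z": 0.025, "spin": 0}, {"x": 0.005, "y": 0.001, "z": 0.045, "spin": 0}, {"x": 0.013, "y": 0.002, "z": 0.07, "spin": 0}, {"x": 0.019, "y": 0.003, "z": 0.095, "spin": 0}, {"x": 0.022, "y": 0.003, "z": 0.12, "spin": 0}, {"x": 0.022, "y": 0.003, "z": 0.14, "spin": 0}, {"x": 0.022, "y": 0.003, "z": 0.152, "spin": 0}, {"x": 0.022, "y": 0.003, "z": 0.158, "spin": 0}]'

```text
t: 6.08
tool_pos: [0.5662, 0.2166, 0.0964]
tcp_rot: [0.0, -0.0, 1.0, 0.0]
wrist_force: [-3.5, 1.6, 13.7]
finger_gap: 0.0005
grasp_force: 7.2
```

Call:
servo_tool --plan '[{"x": 0, "y": 0, "z": 0.003, "spin": 0}, {"x": 0, "y": 0, "z": 0.006, "spin": 0}, {"x": 0, "y": 0, "z": 0.006, "spin": 0}, {"x": 0, "y": 0, "z": 0.006, "spin": 0}]'

```text
t: 6.58
tool_pos: [0.5665, 0.2167, 0.0953]
tcp_rot: [0.001, -0.0, 1.0, 0.0]
wrist_force: [-19.1, -2.6, 36.7]
finger_gap: 0.0001
grasp_force: 19.4
```

Down on the stop again. Raise and wait.

Call:
servo_tool --plan '[{"x": 0, "y": 0, "z": -0.02, "spin": 0}, {"x": -0.004, "y": 0, "z": -0.05, "spin": 0}, {"x": -0.014, "y": -0.002, "z": -0.1, "spin": 0}, {"x": -0.022, "y": -0.003, "z": -0.15, "spin": 0}, {"x": -0.022, "y": -0.003, "z": -0.164, "spin": 0}, {"x": -0.022, "y": -0.003, "z": -0.164, "spin": 0}, {"x": -0.022, "y": -0.003, "z": -0.164, "spin": 0}, {"x": -0.022, "y": -0.003, "z": -0.164, "spin": 0}]'

```text
t: 7.58
tool_pos: [0.587, 0.2129, 0.2514]
tcp_rot: [-0.002, -0.0, 1.0, -0.0]
wrist_force: [0.0, 0.3, 0.3]
finger_gap: 0.0001
grasp_force: 0.0
```

Call:
servo_tool --plan '[{"x": 0, "y": 0, "z": 0, "spin": 0}, {"x": 0, "y": 0, "z": 0, "spin": 0}, {"x": 0, "y": 0, "z": 0, "spin": 0}, {"x": 0, "y": 0, "z": 0, "spin": 0}, {"x": 0, "y": 0, "z": 0, "spin": 0}, {"x": 0, "y": 0, "z": 0, "spin": 0}, {"x": 0, "y": 0, "z": 0, "spin": 0}, {"x": 0, "y": 0, "z": 0, "spin": 0}]'

```text
t: 8.57
tool_pos: [0.5881, 0.2129, 0.2537]
tcp_rot: [0.0, -0.0, 1.0, -0.0]
wrist_force: [0.1, -0.2, -0.6]
finger_gap: 0.0003
grasp_force: 0.0
```

Call:
servo_tool --plan '[{"x": 0, "y": 0, "z": 0.025, "spin": 0}, {"x": 0.005, "y": 0.001, "z": 0.045, "spin": 0}, {"x": 0.013, "y": 0.002, "z": 0.07, "spin": 0}, {"x": 0.019, "y": 0.003, "z": 0.095, "spin": 0}, {"x": 0.022, "y": 0.003, "z": 0.12, "spin": 0}, {"x": 0.022, "y": 0.003, "z": 0.14, "spin": 0}, {"x": 0.022, "y": 0.003, "z": 0.152, "spin": 0}, {"x": 0.022, "y": 0.003, "z": 0.158, "spin": 0}]'

```text
t: 9.57
tool_pos: [0.5662, 0.2166, 0.0964]
tcp_rot: [0.0, -0.0, 1.0, 0.0]
wrist_force: [-4.0, 1.6, 12.8]
finger_gap: 0.001
grasp_force: 7.2
```

Call:
servo_tool --plan '[{"x": 0, "y": 0, "z": 0.003, "spin": 0}, {"x": 0, "y": 0, "z": 0.006, "spin": 0}, {"x": 0, "y": 0, "z": 0.006, "spin": 0}, {"x": 0, "y": 0, "z": 0.006, "spin": 0}]'

```text
t: 10.07
tool_pos: [0.5665, 0.2167, 0.0952]
tcp_rot: [0.001, -0.001, 1.0, 0.0]
wrist_force: [-18.6, -1.9, 36.7]
finger_gap: 0.0003
grasp_force: 19.4
```

Third stroke is down. Raise, wait, then travel to above the plunger.

Call:
servo_tool --plan '[{"x": 0, "y": 0, "z": -0.02, "spin": 0}, {"x": -0.004, "y": 0, "z": -0.05, "spin": 0}, {"x": -0.014, "y": -0.002, "z": -0.1, "spin": 0}, {"x": -0.022, "y": -0.003, "z": -0.15, "spin": 0}, {"x": -0.022, "y": -0.003, "z": -0.174, "spin": 0}, {"x": -0.022, "y": -0.003, "z": -0.174, "spin": 0}, {"x": -0.022, "y": -0.003, "z": -0.174, "spin": 0}, {"x": -0.022, "y": -0.003, "z": -0.174, "spin": 0}]'

```text
t: 11.08
tool_pos: [0.5871, 0.2128, 0.2615]
tcp_rot: [-0.002, -0.0, 1.0, -0.0]
wrist_force: [-0.7, -0.3, -0.2]
finger_gap: 0.0006
grasp_force: 0.0
```

Call:
servo_tool --plan '[{"x": 0, "y": 0, "z": 0, "spin": 0}, {"x": 0, "y": 0, "z": 0, "spin": 0}, {"x": 0, "y": 0, "z": 0, "spin": 0}, {"x": 0, "y": 0, "z": 0, "spin": 0}, {"x": 0, "y": 0, "z": 0, "spin": 0}, {"x": 0, "y": 0, "z": 0, "spin": 0}, {"x": 0, "y": 0, "z": 0, "spin": 0}, {"x": 0, "y": 0, "z": 0, "spin": 0}]'

```text
t: 12.08
tool_pos: [0.5881, 0.213, 0.2637]
tcp_rot: [0.0, -0.0, 1.0, 0.0]
wrist_force: [-0.2, 0.6, -0.7]
finger_gap: 0.0009
grasp_force: 0.0
```

Call:
servo_tool --plan '[{"x": 0, "y": -0.05, "z": 0, "spin": 0}, {"x": 0, "y": -0.11, "z": 0, "spin": 0}, {"x": 0, "y": -0.17, "z": 0, "spin": 0}, {"x": 0, "y": -0.23, "z": 0, "spin": 0}, {"x": 0, "y": -0.29, "z": 0, "spin": 0}, {"x": -0.005, "y": -0.35, "z": 0, "spin": 0}, {"x": -0.01, "y": -0.41, "z": 0, "spin": 0}, {"x": -0.01, "y": -0.45, "z": 0, "spin": 0}]'

```text
t: 13.08
tool_pos: [0.5979, -0.24, 0.2636]
tcp_rot: [0.0, 0.001, 1.0, -0.0]
wrist_force: [0.2, 0.1, 0.5]
finger_gap: 0.0003
grasp_force: 0.0
```

Call:
servo_tool --plan '[{"x": 0, "y": -0.02, "z": 0, "spin": 0}, {"x": 0, "y": -0.038, "z": 0.02, "spin": 0}, {"x": 0, "y": -0.038, "z": 0.05, "spin": 0}, {"x": 0, "y": -0.038, "z": 0.08, "spin": 0}, {"x": 0, "y": -0.038, "z": 0.1, "spin": 0}, {"x": 0, "y": -0.038, "z": 0.1, "spin": 0}, {"x": 0, "y": -0.038, "z": 0.1, "spin": 0}]'

```text
t: 13.95
tool_pos: [0.5989, -0.275, 0.1648]
tcp_rot: [0.001, -0.0, 1.0, -0.0]
wrist_force: [-0.3, 0.7, -0.4]
finger_gap: 0.0004
grasp_force: 0.0
```

Run:
```python
from h import *
p,d=read_camera('top');q,_=read_camera('scene');s=bot.state();print(s['tool_pos'],s['wrist_force'])
cr=lambda p,x0,x1,y0,y1,k: cv2.resize(np.clip(p[y0:y1,x0:x1]*1.5,0,255).astype('uint8'),None,fx=k,fy=k,interpolation=cv2.INTER_CUBIC)
cv2.imwrite('pics/pl.png',np.hstack([cr(p,310,410,110,240,4),cr(q,150,250,110,240,4)])[:,:,::-1])
r=cv2.imread('pics/scene.png')[:,:,::-1]
cv2.imwrite('pics/x.png',q[:,:,::-1])
print(np.abs(q[195:275,250:340].astype(int)-r[195:275,250:340]).mean())
```

```text
[ 0.59904057 -0.27542058  0.16539979] [-0.25607738 -0.53346029 -0.87942685]
15.84388888888889
```

View pics/pl.png

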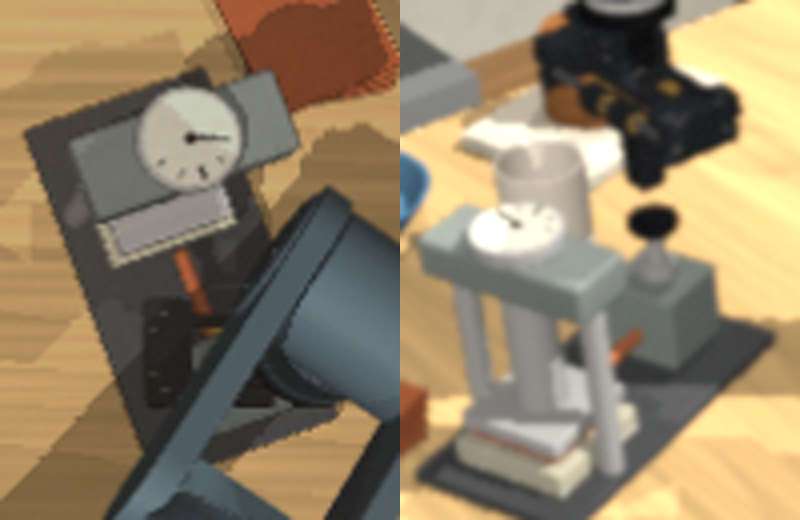

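Fingers are over the head. The gauge in the top view has its hub at crop (190,137) and the middle mark at about (203,172). Push gently.

Call:
servo_tool --plan '[{"x": 0, "y": 0, "z": 0.01, "spin": 0}, {"x": 0, "y": 0, "z": 0.02, "spin": 0}, {"x": 0, "y": 0, "z": 0.028, "spin": 0}, {"x": 0, "y": 0, "z": 0.033, "spin": 0}, {"x": 0, "y": 0, "z": 0.038, "spin": 0}, {"x": 0, "y": 0, "z": 0.042, "spin": 0}, {"x": 0, "y": 0, "z": 0.044, "spin": 0}, {"x": 0, "y": 0, "z": 0.044, "spin": 0}]'

```text
t: 15.05
tool_pos: [0.5979, -0.2749, 0.1201]
tcp_rot: [-0.0, -0.0, 1.0, 0.0]
wrist_force: [-4.1, 1.3, 6.6]
finger_gap: 0.0004
grasp_force: 3.1
```

```bash
cat >> h.py <<'E'
def needle():
    p,d=read_camera('top');c=camera_info('top')
    # resample gauge face to world plane z=.218
    H=np.array([.7475,-.2205,.2174]);A=np.array(c['attitude']);M=rot(A)
    f=210/np.tan(np.radians(c['fovy'])/2);K=np.array([[f,0,c['cx']],[0,f,c['cy']],[0,0,1.]])
    yaw=.344;ex=np.array([np.cos(yaw),np.sin(yaw),0]);ey=np.array([-ex[1],ex[0],0])
    best=[]
    g=cv2.cvtColor(p,cv2.COLOR_RGB2GRAY)
    for a in np.arange(-90,200,1.):
        # a: angle from press -y... direction from hub, 0 = -ex
        dr=-ex*np.cos(np.radians(a))+ey*np.sin(np.radians(a))
        P=np.array([H+dr*r for r in np.linspace(.007,.019,10)])
        uv=cv2.projectPoints((P-c['position'])@M,np.zeros(3),np.zeros(3),K,np.array([c['k1'],0,0,0.]))[0][:,0].astype('float32')
        best.append((cv2.remap(g,uv[:,:1].copy(),uv[:,1:].copy(),cv2.INTER_LINEAR).mean(),a))
    best.sort();print([(round(float(v)),float(a)) for v,a in best[:6]])
    return p
E
python3 - <<'E'
from h import *
p=needle();s=bot.state();print(s['tool_pos'],s['wrist_force'])
cv2.imwrite('pics/n1.png',cv2.resize(np.clip(p[120:170,330:385]*1.5,0,255).astype('uint8'),None,fx=10,fy=10,interpolation=cv2.INTER_CUBIC)[:,:,::-1])
E
```

```text
[(73, -3.0), (73, -2.0), (73, -1.0), (74, 0.0), (74, -4.0), (75, -5.0)]
[ 0.59794813 -0.27492283  0.12015495] [-3.92466849  2.32938809  6.60895043]
```

View pics/n1.png

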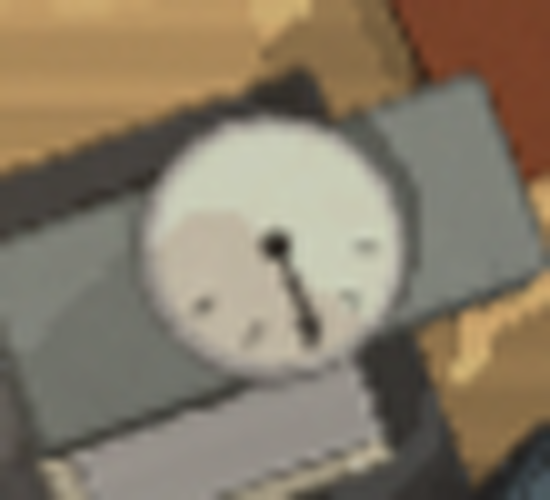

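The needle points onto the middle mark, about 2° short. I'll nudge it 0.5 mm, then check the lever and the needle.

Call:
servo_tool --plan '[{"x": 0, "y": 0, "z": 0.0005, "spin": 0}, {"x": 0, "y": 0, "z": 0.0005, "spin": 0}, {"x": 0, "y": 0, "z": 0.0005, "spin": 0}, {"x": 0, "y": 0, "z": 0.0005, "spin": 0}]'

```text
t: 15.6
tool_pos: [0.598, -0.275, 0.1198]
tcp_rot: [-0.0, -0.0, 1.0, 0.0]
wrist_force: [-3.9, 2.4, 6.5]
finger_gap: 0.0003
grasp_force: 3.2
```

Run:
```python
from h import *
needle();s=bot.state();print(s['tool_pos'],s['wrist_force'])
import pickle
D=pickle.load(open('d0.pkl','rb'))
p,d=read_camera('scene');c=D['scene'][0]
for u,v in [(290,244),(270,260),(318,218),(325,212),(318,183),(404,300),(185,152)]: print(atd(c,u,v,d),atd(c,u,v,D['scene'][2]))
```

```text
[(74, -1.0), (74, 0.0), (75, -2.0), (75, 1.0), (76, -3.0), (76, 2.0)]
[ 0.59798808 -0.27495014  0.11979236] [-4.15423251  2.38379074  6.15057787]
[0.69390393 0.20529187 0.15884458] [0.69528388 0.20685281 0.16064474]
[0.75232025 0.19442493 0.13235839] [0.75324168 0.19557937 0.1337101 ]
[0.6112156  0.22060514 0.20833657] [0.61320529 0.22257571 0.21052722]
[0.58840319 0.22253675 0.21701186] [0.59044311 0.22449422 0.21917123]
[ 0.39000757 -0.00322647  0.10170354] [ 0.39124791 -0.00199213  0.10289838]
[0.50813397 0.44160656 0.01144102] [0.508741   0.44198395 0.01216713]
[ 0.56509114 -0.50551602  0.06337507] [ 0.56361793 -0.50819848  0.06158373]
```

The needle is on the middle mark, the lever is up and the bystanders haven't moved. Handing in.

```bash
python3 -c "
from cell import bot
print(bot.close_job())"
```

```text
the job is handed in; nothing more can be done
None
```

The job is handed in: I worked the pump lever through three strokes, each pressed onto its stop and let back up, and the fingers are holding the plunger about half way down with the needle within about 1° of the middle mark; the lever is up, and the mug, bowl and jar are where they were.

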